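# Seal the blue canister

## Robot

A 7-joint arm with a two-finger parallel gripper is mounted at the origin on the work surface. World frame = base frame: x ahead of the robot, y to its left, z up, the work surface at z = 0. Lengths are in m, angles in rad, forces in N, time in s.
With the tool pointing down it reaches from about 0.4 to 0.85 m from the base axis. Payload 10.4 kg.
Tool frame: the origin (TCP) lies at the very end of the fingers, on their centre line; the grasp point (between the pads) lies 19 mm behind it; z points along the fingers, y is the line along which they close (so a half turn about z gives the same grasp; the last joint's range is limited). The gripper opens to 85 mm and grips with 20 to 120 N. Pads are 22 mm wide; open, the fingers measure 114 mm over their backs; the gripper's body (76 mm by 85 mm) begins 54 mm behind the grasp point. The pads swing forward as they close: fully open they stand 13 mm farther back than shut.
Start: joints at [1.231, 0.332, -0.065, 1.46, 0.022, 1.35, -0.088], TCP at [0.195, -0.594, 0.231] pointing down, gripper open.
Joint ranges: [-2.6, 2.6], [-0.5, 2.12], [-1.47, 1.34], [0.16, 2.42], [-1.27, 4.41], [0.06, 2.06], [-2.6, 2.6]. Speed limits (rad/s): [2.22, 2.22, 2.79, 2.79, 3.14, 3.14, 3.14].

## Interface

Orientations are given as a unit quaternion [x, y, z, w].
In Python, from workcell import manip, vision, order gives the robot as it stands. The module is installed in compiled form; this text tells all that it offers.
- The arm moves only by the tool move_arm, never from a script. Its argument "motion" is a list of rows, each a list of 3 entries, a list of its own where there are three numbers: the shift along the tool's x, y, z scaled (see below), then the turn, a rotation vector about the tool's x, y, z scaled (see below), then the opening, from -1 (shut) to 1 (fully open). In form: [[[dx, dy, dz], [wx, wy, wz], hand], ...]. A call has 1 to 12 rows; each row shifts and turns the commanded pose from where the row before left it, along the tool's axes as they then stand; what a row does not reach is not made up. The controller multiplies each number of a shift by 0.75 m and each number of a turn by pi/4 rad. A row lasts 1/10 s, in which the tool goes at most 50 mm and 8.59 degrees, less where a joint would pass 70% of its speed; a pose out of reach is approached as far as the arm can. A call with a number of a shift or a turn outside -1 to 1 is refused whole. A call with a gripper value outside its range is refused whole. The fingers move at their own pace and stop on an object; "newtons" is the grip in N (left out, the last holds). Time passes only in rows, so rows that do not move let the fingers close. It gives the time, the measured TCP pose, the force, the opening and the grip force at its end, in the units of the state.
- manip.get_obs(): the state, without advancing time (a new reading comes with each control period).
- vision.camera(name): name is "scene" or "top"; returns a dict with "pixels" (480x640x3 uint8, red, green, blue), "fx", "fy", "cx", "cy" (pixels), "k1" (the pictures are not rectified: a ray, as slopes to the right and down, at radius r is drawn at 1 + k1 r^2 times it, then the intrinsics apply), "R" (3x3) and "t" (3): a world point X has camera coordinates R X + t. Camera axes: x right, y down, z forward; pixel columns grow to the right and rows downward; lengths in m; the calibration is good to about 2 mm. A picture is of the moment at which its call begins. There is no depth.
- order.hand_in(): hands the job in; it is judged then, once.
The state is a dict: "clock": time; "joint_pos": joint angles; "joint_velocities": joint speeds; "tau": joint torques, N m; "position": TCP position; "ee_rot": TCP orientation; "ft_force": force on the tool from outside, world axes, zero at the start; "torque": the same for the moment, N m; "grip_width": opening from 0.0 (shut) to 1.0 (fully open); "grasp_force": force on a finger pad.
Only numpy, scipy, OpenCV 4.12 (cv2) and the standard library are available. Lean on these libraries where they do the work, as an engineer would, in place of code of your own. Each camera call takes 0.05 s, during which the arm holds its last target. There are 200 camera calls.

## Task

The blue storage canister has just been filled: seal it by flipping the black lever on its lid over its high point until it snaps down flat on the lid. Leave the levers of the cream and the green canister as they are.

Things in the scene. Friction and masses are not known exactly. Their poses are not given: they have to be found in the camera images.
- blue_canister: Round blue canister, 130 mm across, lid top at z = 118 mm, fixed to the counter. Origin: centre of its underside, z up. Its lid lever pivots on an axis along its y at x = -30, z = 132 mm: black paddle 30 mm wide, 8 thick, with a crossbar 40 wide, 12 thick at 85 mm from the pivot. Tip when open: x = -79, z = 202; when closed: x = 55, z = 132. Lugs at the pivot rise to z = 142.
- blue_lever (a joint): Lever angle in rad about the canister's +y: 0 open (leaning 35 degrees past upright to -x), 0.61 upright, 2.18 closed, flat over the lid towards +x. Below the high point at 1.15 a spring cam drives it back open (6 to 10 N near the tip to start it, under 10 N further on); beyond, it snaps shut by itself.
- cream_lever (a joint): Lever angle of the cream canister, same build and angles as the blue one; starts open (0). The three canisters stand in a row along y in any order, neighbours' centres at least 190 mm apart.
- green_lever (a joint): Lever angle of the green canister, same build and angles as the blue one; starts closed (2.18).
There are look-alikes about, which are no part of the job. What is shaped like the blue_canister but pink or yellow is not meant.

How it is judged:
By the outcome, as a careful person would: the job done as asked, in the order asked, and still so for the second after the job is handed in, with the robot touching nothing.
It also fails if it takes over 26 s, if anything falls off the work surface, if the arm or the gripper's body presses on something with over 40 N, if the wrist force passes 120 N, or if a joint passes its speed limit or range.

## Working session

There is one attempt and no reset: what is moved stays moved. The work goes in short steps, Python scripts to look and compute and a tool call to move; the robot and the scene stay as the last step left them, time stands still between calls to the robot, and variables do not carry over. Pictures are saved under pics/ and viewed, at most 10 in all, crops included, and the job is handed in when it is done.

Besides the shell and the picture viewer there is one more tool, called after "Request:" by a JSON object that holds its "api" and its "payload", one argument or row to a line. move_arm: Moves the arm, as the interface text tells. Its arguments: {"type":"object","properties":{"motion":{"type":"array"},"newtons":{"type":"number"}},"required":["motion"]}

```bash
mkdir -p pics
python3 - <<'E'
from workcell import manip, vision
import cv2,pickle
o=manip.get_obs(); print({k:o[k] for k in("clock","position","ee_rot","grip_width","ft_force")})
d={}
for n in("scene","top"):
    c=vision.camera(n); d[n]=c; cv2.imwrite(f"pics/{n}0.png",c["pixels"][:,:,::-1])
    print(n,c["fx"],c["cx"],c["cy"],c["k1"],c["R"],c["t"])
pickle.dump(d,open("cams.pkl","wb"))
E
```

```text
{'clock': 0.0, 'position': array([ 0.19459786, -0.59353024,  0.23050765]), 'ee_rot': array([ 9.87475895e-01,  1.57768288e-01, -1.37169634e-04, -7.10069383e-04]), 'grip_width': 1.000733839982259, 'ft_force': array([-0.53005103, -0.29346992, -0.11461204])}
scene 545.391308173882 316.2214354209584 245.04330939745043 -0.06412141345395674 [[-0.72778793  0.685731    0.00988544]
 [ 0.56563161  0.60834875 -0.5567519 ]
 [-0.38779583 -0.3996058  -0.83062001]] [ 0.38324816 -0.24026312  1.45366891]
top 518.108525614352 317.8736922727213 248.03569543549492 -0.13591481436705083 [[ 0.02815877 -0.99943199 -0.01851437]
 [-0.99639134 -0.02657983 -0.08060894]
 [ 0.08007105  0.0207174  -0.99657384]] [0.01912919 0.52419866 1.24429272]
```

View pics/scene0.png

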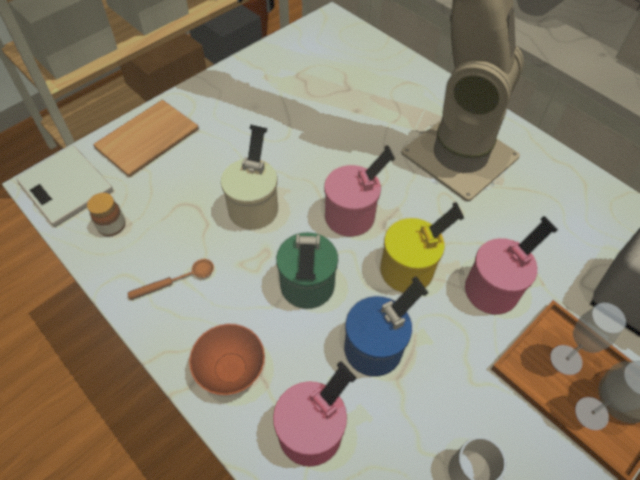

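View pics/top0.png

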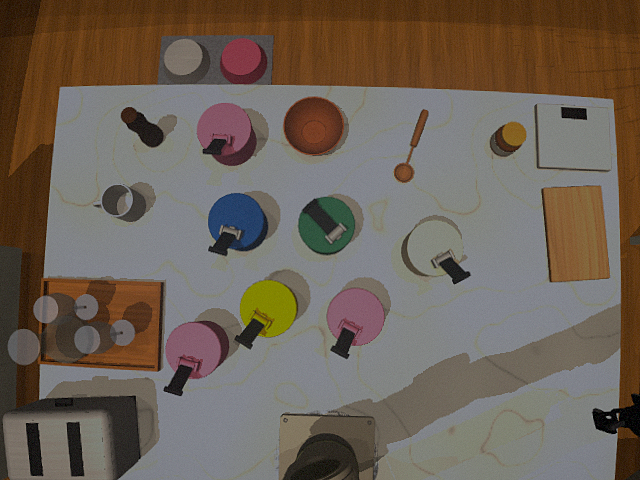

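The scene view shows a blue canister at (377,335) and the top view shows it at (238,222), with its black lever open towards the robot and left. Look-alikes in the top view are pink at (225,132), (195,350) and (355,317), yellow at (268,308), cream at (435,248, open) and green at (327,224, closed). I choose the only blue one and check it in one close crop of both views.

Run:
```python
import cv2,numpy as np
a=cv2.imread("pics/scene0.png")[270:380,335:435]; b=cv2.imread("pics/top0.png")[180:280,190:290]
r=lambda i:cv2.resize(i,(400,400*i.shape[0]//100),interpolation=cv2.INTER_CUBIC)
a=r(a);b=cv2.copyMakeBorder(r(b),0,40,0,0,cv2.BORDER_CONSTANT)
cv2.imwrite("pics/crop.png",cv2.convertScaleAbs(np.hstack([a,b]),alpha=1.4,beta=15))
```

```text
(no output)
```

View pics/crop.png

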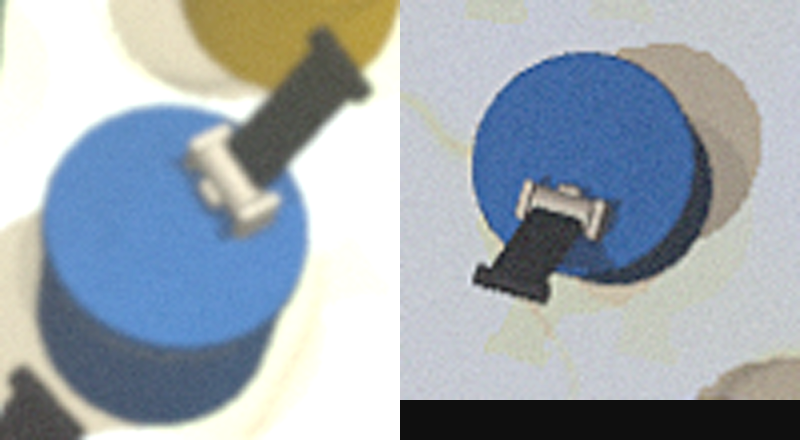

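The crop shows the blue lid with its lever open. The crossbar centre is about (421,286) in scene and (218,251) in top. The lid centre is about (379,327) / (236,222), and the pivot about (394,316) / (231,232).

```bash
cat > h.py <<'E'
import cv2,numpy as np,pickle
from scipy.optimize import least_squares
from scipy.spatial.transform import Rotation as Ro
d=pickle.load(open("cams.pkl","rb"))
def P(n,X):
    c=d[n];K=np.array([[c["fx"],0,c["cx"]],[0,c["fy"],c["cy"]],[0,0,1.]])
    return cv2.projectPoints(np.array(X,float).reshape(-1,1,3),cv2.Rodrigues(np.array(c["R"]))[0],np.array(c["t"],float),K,np.array([c["k1"],0,0,0,0.]))[0][:,0]
def tri(s,t):
    return least_squares(lambda X:np.r_[P("scene",X)[0]-s,P("top",X)[0]-t],[.5,0,.1])
E
python3 - <<'E'
from h import *
np.set_printoptions(precision=4,suppress=True)
pts={"tip":((421.2,285.7),(218,251.5)),"lid":((379,326.7),(235.9,222)),"piv":((393.7,315.7),(231.2,232.5))}
for k,(s,t) in pts.items():
    r=tri(s,t); print(k,r.x,r.fun)
M=np.array([[-.079,0,.202],[0,0,.118],[-.03,0,.137]])
S=np.array([v[0] for v in pts.values()]);T=np.array([v[1] for v in pts.values()])
def X(p): return M@Ro.from_euler('z',p[2]).as_matrix().T+[p[0],p[1],0]
r=least_squares(lambda p:np.r_[(P("scene",X(p))-S).ravel(),(P("top",X(p))-T).ravel()],[.5,.2,-.4])
print(r.x,np.degrees(r.x[2]),r.fun)
# other canisters' lid centres on z=.118 from top
for n,t in {"green":(327,224),"yellow":(268,308),"pinkL":(195,350),"pinkU":(225,132)}.items():
    q=least_squares(lambda p:P("top",[p[0],p[1],.118])[0]-t,[.5,.2]);print(n,q.x)
E
```

```text
tip [0.4948 0.2419 0.2018] [-0.8253 -0.0594 -0.7896  0.5459]
lid [0.5712 0.2224 0.1078] [-0.229  -0.0215 -0.2214  0.1618]
piv [0.5432 0.23   0.1283] [-0.9858 -0.0856 -0.9502  0.6816]
[ 0.5728  0.2232 -0.2382] -13.64979927638977 [-1.2709  0.2633  0.054  -1.4926 -0.4287 -1.876  -0.7566 -0.0447 -1.3288
 -1.1487 -1.815   0.0571]
green [0.5708 0.0124]
yellow [0.3777 0.1397]
pinkL [0.2773 0.3026]
pinkU [0.7813 0.2557]
```

The blue canister is at (0.573, 0.223) with yaw about -14°. The triangulated tip height of 0.202 m matches the text. I push with shut fingers along tool y, aligned with the lever plane, because that heading keeps joint 7 in range. First I rise and travel.

Request:
{"api": "move_arm", "payload": {
  "motion": [
    [[0.046,-0.032,-0.027],[0,0,0],-1],
    [[0.046,-0.032,-0.027],[0,0,0],-1],
    [[0.046,-0.032,-0.027],[0,0,0],-1],
    [[0.046,-0.032,-0.027],[0,0,0],-1],
    [[0.046,-0.032,0],[0,0,0],-1],
    [[0.046,-0.032,0],[0,0,0],-1],
    [[0.046,-0.032,0],[0,0,0],-1],
    [[0.046,-0.032,0],[0,0,0],-1],
    [[0.046,-0.032,0],[0,0,0],-1],
    [[0.046,-0.032,0],[0,0,0],-1]
  ],
  "newtons": 40
}}

```text
clock: 1.1
position: [0.4484, -0.2568, 0.3122]
ee_rot: [0.987, 0.158, -0.0, 0.0]
ft_force: [0.5, -0.2, -0.9]
grip_width: -0.004
grasp_force: 0.0
```

Request:
{"api": "move_arm", "payload": {
  "motion": [
    [[0,0,0],[0,0,-0.161],-1],
    [[0,0,0],[0,0,-0.161],-1],
    [[0,0,0],[0,0,-0.161],-1],
    [[0,0,0],[0,0,-0.161],-1],
    [[0,0,0],[0,0,-0.161],-1],
    [[0,0,0],[0,0,-0.161],-1],
    [[0,0,0],[0,0,-0.161],-1],
    [[0,0,0],[0,0,-0.161],-1],
    [[0,0,0],[0,0,0],-1]
  ]
}}

```text
clock: 2.0
position: [0.4476, -0.2583, 0.312]
ee_rot: [0.787, 0.617, -0.0, -0.0]
ft_force: [0.7, -0.3, 1.4]
grip_width: 0.002
grasp_force: 0.0
```

Request:
{"api": "move_arm", "payload": {
  "motion": [
    [[0.055,-0.014,0],[0,0,0],-1],
    [[0.055,-0.014,0],[0,0,0],-1],
    [[0.055,-0.014,0],[0,0,0],-1],
    [[0.055,-0.014,0],[0,0,0],-1],
    [[0.055,-0.014,0],[0,0,0],-1],
    [[0.055,-0.014,0],[0,0,0],-1],
    [[0.055,-0.014,0],[0,0,0],-1],
    [[0.055,-0.014,0],[0,0,0],-1],
    [[0.055,-0.014,0],[0,0,0],-1],
    [[0.055,-0.014,0],[0,0,0],-1],
    [[0.055,-0.014,0],[0,0,0],-1],
    [[0.055,-0.014,0],[0,0,0],-1]
  ]
}}

```text
clock: 3.2
position: [0.4441, 0.2539, 0.3124]
ee_rot: [0.789, 0.614, 0.0, 0.0]
ft_force: [1.5, -0.6, -0.3]
grip_width: 0.001
grasp_force: 0.0
```

Request:
{"api": "move_arm", "payload": {
  "motion": [
    [[0,0,0.034],[0,0,0],-1],
    [[0,0,0.034],[0,0,0],-1],
    [[0,0,0.034],[0,0,0],-1],
    [[0,0,0.034],[0,0,0],-1],
    [[0,0,0.036],[0,0,0],-1],
    [[0,0,0],[0,0,0],-1]
  ]
}}

```text
clock: 3.8
position: [0.4426, 0.2511, 0.1803]
ee_rot: [0.788, 0.615, -0.003, -0.001]
ft_force: [0.4, -0.9, 0.6]
grip_width: 0.005
grasp_force: 0.0
```

Run:
```python
from workcell import vision
import cv2
cv2.imwrite("pics/s1.png",cv2.resize(vision.camera("scene")["pixels"][200:440,300:620,::-1],(640,480)))
```

```text
(no output)
```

View pics/s1.png

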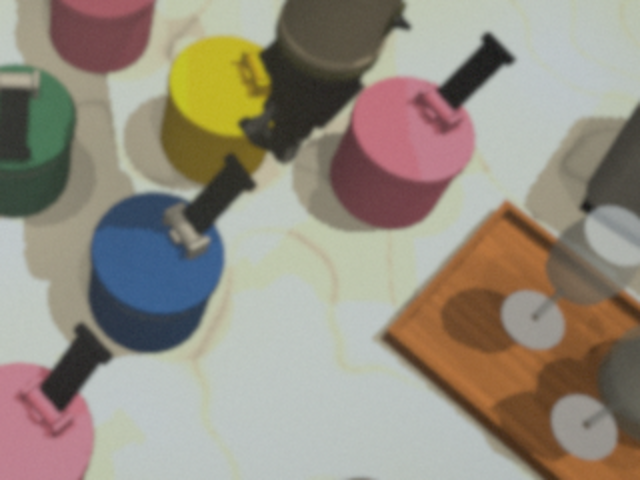

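The picture shows the shut fingertips at crop (275,140), directly behind the blue lever's tip at (245,170) and in line with it. Now I push.

Request:
{"api": "move_arm", "payload": {
  "motion": [
    [[0.002,0.016,-0.001],[0,0,0],-1],
    [[0.002,0.016,-0.001],[0,0,0],-1],
    [[0,0.016,-0.001],[0,0,0],-1],
    [[0,0.016,-0.001],[0,0,0],-1],
    [[0,0.016,-0.001],[0,0,0],-1],
    [[0,0.016,-0.001],[0,0,0],-1],
    [[0,0.016,-0.001],[0,0,0],-1]
  ]
}}

```text
clock: 4.55
position: [0.5273, 0.2359, 0.1895]
ee_rot: [0.787, 0.616, 0.0, -0.001]
ft_force: [-4.6, 1.8, 4.3]
grip_width: 0.003
grasp_force: 2.5
```

Request:
{"api": "move_arm", "payload": {
  "motion": [
    [[0,0.016,0],[0,0,0],-1],
    [[0,0.016,0],[0,0,0],-1],
    [[0,0.016,0],[0,0,0],-1],
    [[0,0.016,0],[0,0,0],-1],
    [[0,0,0],[0,0,0],-1],
    [[0,0,0],[0,0,0],-1]
  ]
}}

```text
clock: 5.15
position: [0.5735, 0.2234, 0.1885]
ee_rot: [0.788, 0.616, 0.0, -0.0]
ft_force: [-0.2, 0.3, 0.4]
grip_width: 0.002
grasp_force: 0.0
```

Run:
```python
from workcell import vision
import cv2
cv2.imwrite("pics/s2.png",cv2.resize(vision.camera("scene")["pixels"][200:440,300:620,::-1],(640,480)))
```

```text
(no output)
```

View pics/s2.png

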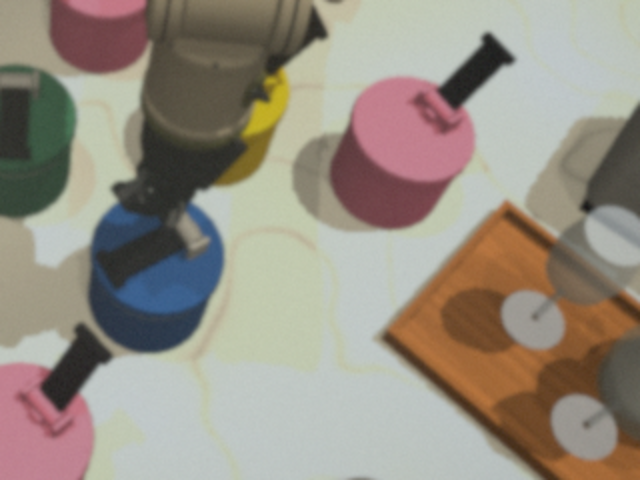

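The blue lever has gone over, tip near crop (110,265), and the contact force is zero. I raise the arm clear and verify.

Request:
{"api": "move_arm", "payload": {
  "motion": [
    [[0,0,-0.06],[0,0,0],-1],
    [[0,0,-0.06],[0,0,0],-1],
    [[0,-0.03,-0.06],[0,0,0],-1],
    [[0,-0.06,0],[0,0,0],-1],
    [[0,-0.06,0],[0,0,0],-1],
    [[0,0,0],[0,0,0],-1],
    [[0,0,0],[0,0,0],-1]
  ]
}}

```text
clock: 5.9
position: [0.4632, 0.2509, 0.3239]
ee_rot: [0.787, 0.617, 0.0, 0.001]
ft_force: [0.0, -1.0, 0.5]
grip_width: 0.001
grasp_force: 0.0
```

Run:
```python
from workcell import vision
from h import *
a=Ro.from_euler('z',-.24).as_matrix()
for M in ([.055,0,.132],[.055,.02,.132],[.055,-.02,.132]):
    print(P("scene",a@M+[.5725,.223,0]))
cv2.imwrite("pics/s3.png",cv2.resize(vision.camera("scene")["pixels"][120:440,200:600,::-1],(800,640))[:600])
```

```text
[[355.25446743 334.91209165]]
[[360.9317165  343.55810942]]
[[349.67682234 326.41636554]]
```

View pics/s3.png

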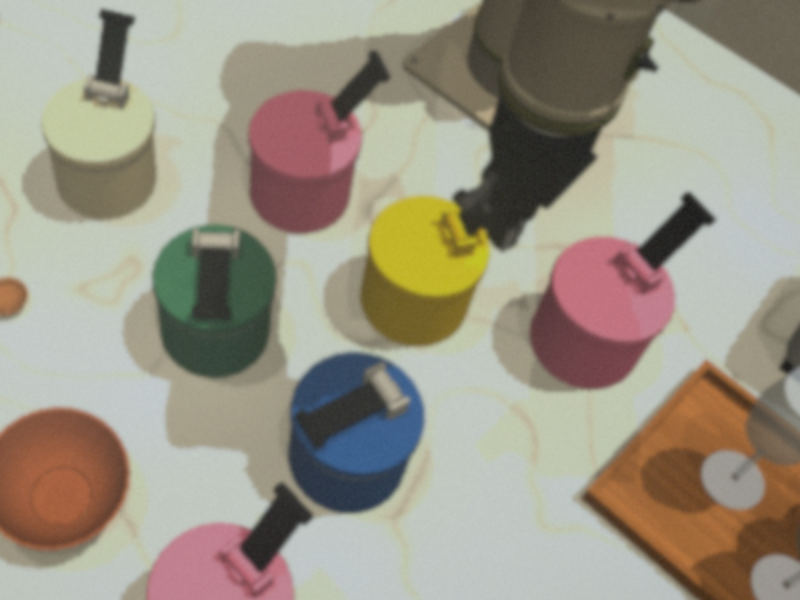

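The blue lever tip is at crop (310,428), which is scene pixel (355,334). The prediction for closed was (355,335), so it is flat. The cream lever is still open, the green still closed, and the arm is clear.

```bash
python3 -c "
from workcell import order
print(order.hand_in())"
```

```text
the job is handed in; nothing more can be done
None
```

The blue canister is sealed: its lever is flat on the lid, the cream lever is still open and the green still closed, and I handed the job in at about 6 s with the arm clear.

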